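# Pressurise the bench filter and hold the gas valve open

## Robot

A 6-joint arm with a two-finger parallel gripper is mounted at the origin on the work surface. World frame = base frame: x ahead of the robot, y to its left, z up, the work surface at z = 0. Lengths are in mm, angles in rad, forces in N, time in s.
With the tool pointing down it reaches from about 275 to 750 mm from the base axis. Payload 10.2 kg.
Tool frame: the origin (TCP) lies midway between the tips of the shut fingers; the grasp point (between the pads) lies grasp_offset behind it (grasp_offset is the distance from the TCP to the grasp point, in mm); x points along the fingers, z is the direction in which the jaws open and shut, and the axes are right-handed (so a half turn about x gives the same grasp; the last joint's range is limited). The gripper opens to 85 mm and grips with 20 to 120 N. Pads are 22 mm wide; open, the fingers measure 114 mm over their backs; the gripper's body (76 mm by 85 mm) begins 54 mm behind the grasp point. The pads swing forward as they close: fully open they stand 13 mm farther back than shut.
Start: joints at [-1.473, 0.313, 1.498, -0, 1.331, -0.223], TCP at [165.533, -498.227, 231.294] pointing down, gripper open.
Joint ranges: [-2.94, 2.94], [-0.97, 2.17], [0.19, 2.56], [-1.23, 4.37], [0.02, 3.11], [-2.88, 2.88]. Speed limits (rad/s): [2.39, 2.39, 3.01, 3.14, 3.14, 3.14].

## Interface

Orientations are given as a unit quaternion [w, x, y, z].
In Python, from rig import sense, capture, calibration, finish_job, grasp_offset gives the robot as it stands.
- The arm moves only by the shell command python3 -m jog 'ROWS' [FORCE]. ROWS is JSON, a list of rows, each an object with "linear": the shift along the tool's x, y, z scaled (see below), a list of three; "rotation": the turn, a rotation vector about the tool's x, y, z scaled (see below), a list of three; "grip": the finger opening in mm, from 0 to 85.4. A call has 1 to 20 rows; each row is the pose to reach, as a shift and turn from the pose measured when the call began, along the tool's axes at that moment; what a row does not reach only later rows make up. The controller multiplies each number of a shift by 0.3 m and each number of a turn by 0.5 rad. A row lasts 1/12 s, in which the tool goes at most 41.7 mm and 7.16 degrees, less where a joint would pass 70% of its speed; a pose out of reach is approached as far as the arm can. A call with a number of a shift or a turn outside -1 to 1 is refused whole. A call with a gripper value outside its range is refused whole. The fingers move at their own pace and stop on an object; FORCE is the grip in N (left out, the last holds). Time passes only in rows, so rows that repeat a pose let the fingers close. It gives the time, the measured TCP pose, the force and the opening at its end, in the units of the state.
- sense(): the state, without advancing time (a new reading comes with each control period).
- capture(name): name is "scene" or "top" or "wrist"; returns (picture, depth): 400x640x3 uint8, red, green, blue; 400x640 float32, mm along the optical axis (not along the pixel's ray), 0 where there is no reading.
- calibration(name): a dict with "intrinsics" (3x3 intrinsics, pixels), "world_from_camera" (4x4, takes a point from camera to world coordinates). Camera axes: x right, y up, looking along -z (the intrinsics and any distortion apply to the point x, -y, -z); pixel columns grow to the right and rows downward; lengths in mm; the calibration is good to about 2 mm. A picture is of the moment at which its call begins: read the wrist's pose just before it. calibration takes no time and is no camera call; for the wrist camera it gives the pose at the moment of the call.
- finish_job(): hands the job in, once; it reports no verdict.
The state is a dict: "time_s": time; "joints": joint angles; "dq": joint speeds; "tau": joint torques, N m; "eef_pos": TCP position; "ee_rot": TCP orientation; "force": force on the tool from outside, world axes, zero at the start; "wrist_torque": the same for the moment, N m; "grip_width": opening from 0.0 (shut) to 1.0 (fully open).
Only numpy, scipy, OpenCV 4.12 (cv2) and the standard library are available. Lean on these libraries where they do the work, as an engineer would, in place of code of your own. Each camera call takes 0.05 s, during which the arm holds its last target.

## Task

Put the bench pressure filter under gas: first screw its black fill cap clockwise until it is fully home, then flip the safety catch right back off the gas valve's lever, and only then pull the lever round to fully open. The lever is sprung shut, so finish while still holding it fully open with the gripper; leave the other things on the bench where they stand.

Things in the scene. Friction and masses are not known exactly. Their poses are not given: they have to be found in the camera images.
- filter_unit: bench pressure filter, fixed: aluminium base plate 250 x 410 x 12 mm with a steel vessel (133 mm wide, lid at 173 mm), a gas valve beside it, and a gas cartridge, regulator and gauge low at the back (top 140 mm). Origin under the plate's centre; x to its back, y to the vessel's side. In mm, vessel and cap axis (-45, 110), valve stem (0, -70), catch pivot (30, -115, 146), along y
- cap_grip (a point): middle of the grip bar of the round black fill cap (54 mm wide) on the vessel; on its turning axis, 17 mm above its shoulder. The bar stands upright across the cap: 52 mm long along this point's x, 14 mm thick along its y, 31 mm tall, top 14 mm above this point; pinch it across the 14 mm, fingertips above the shoulder. The point turns with the cap; at home the bar lies along the unit's x
- fill_cap (a joint): turn of the cap in rad: 0 fully home against its stop, negative by the turn still to be made clockwise (seen from above); starts at -2.2 to -0.8. Captive, stays where it is left, needs about 0.1 N m, sinks 1.3 mm per rad. More than 1.4 rad needs a second grasp on most arms
- catch_tab (a point): 8 mm below the top of the safety catch's upright thumb tab, 20 mm wide (this point's y), 8 mm thick (its x); 40 mm above the catch's pivot. From the tab's foot a level arm (18 mm wide, top 24 mm below this point) reaches 46 mm to the unit's -x over the lever and hooks down in front of it. Pushing the tab to the unit's +x (closed fingertips before it, above the arm) tips it back and lifts the hook
- safety_catch (a joint): tilt of the catch in rad: 0 locked (tab upright), grows as the tab tips back, 1.0 at its back stop; past 0.6 it is properly off. It needs 1 to 2 N and stays where it is left; starts at 0
- lever_grip (a point): middle of the valve lever's grey grip: 18 mm wide (this point's x), 70 mm long (its y), 14 mm high, 150 mm above the bench, 100 mm from the valve stem, 75 mm or more free beneath it all along its path. The point turns with the lever: its -y points outwards from the stem
- gas_lever (a joint): turn of the lever in rad: 0 shut (lever pointing to the unit's -y), growing clockwise seen from above as the grip is pulled towards the unit's front (-x); 1.57 fully open at its stop (pointing to the unit's -x). A spring drives it shut: about 3 N at the grip when shut, 9 N when open. With the catch on it is blocked at about 0.1
- lever_axis (a point): the axis of the valve stem, about which the lever turns (vertical), at the lever's height; axes as the unit's
- tube_rack: loose grey rack of 18 capped test tubes, 168 x 90 mm, 106 mm tall; origin under its centre; stands to the right, not part of the job
- reagent_bottle: loose amber bottle, 64 mm wide, 140 mm tall; origin under its centre; not part of the job
- waste_pot: loose open grey pot, 140 mm wide, 120 mm tall; origin under its centre; stands to the left, not part of the job
- beaker: loose small glass beaker, 54 mm wide, 60 mm tall, in front of the base plate; origin under its centre; not part of the job
- sample_jar: loose little glass jar, 38 mm wide, 55 mm tall, standing on the base plate in front of the lever, under the path of its grip; origin under its centre; not part of the job
- spare_gasket: loose black rubber ring, 48 mm across, 6 mm high, lying on the base plate behind the lever; origin under its centre; not part of the job
- filter_tin: loose round flat tin, 66 mm wide, 26 mm high, in front of the base plate; origin under its centre; not part of the job
- spanner: loose spanner lying flat to the left; origin under its middle; not part of the job

How it is judged:
By the outcome, as a careful person would: the job done as asked, in the order asked, and still so for the second after the job is handed in, while the arm keeps its last pose, push and grip.
It also fails if it takes over 64 s, if anything falls off the work surface, if the arm or the gripper's body presses on something with over 40 N, if the wrist force passes 120 N, or if a joint passes its speed limit or range.

## Working session

There is one attempt and no reset: what is moved stays moved. The work goes in short steps, Python scripts to look and compute and a shell command to move; the robot and the scene stay as the last step left them, time stands still between calls to the robot, and variables do not carry over. Pictures are saved under pics/ and viewed, and the job is handed in when it is done.

```bash
ls; mkdir -p pics; python3 - <<'E'
from rig import *
import cv2,numpy as np
print(sense(), grasp_offset)
for n in ["scene","top"]:
    p,d=capture(n); cv2.imwrite(f"pics/{n}0.png",p[:,:,::-1]); np.save(f"{n}0.npy",d); c=calibration(n); print(n,c); np.savez(f"{n}0c.npz",**{k:np.array(v) for k,v in c.items()})
E
```

```text
pics
{'time_s': 0.0, 'joints': array([-1.47335392e+00,  3.13487969e-01,  1.49848019e+00,  5.72012423e-06,
        1.33102596e+00, -2.23412918e-01]), 'dq': array([ 2.39493489e-05, -1.08835700e-03,  1.10430153e-03,  9.45128421e-05,
        5.99491916e-04, -3.15061227e-04]), 'tau': array([ 8.39411587e-04, -4.12261963e+01, -2.59741312e+01, -1.65264105e-04,
        4.20312543e-03, -1.27675389e-05]), 'eef_pos': array([ 165.52926127, -497.92858828,  230.69943515]), 'ee_rot': array([ 0.57312316,  0.41408265,  0.57377545, -0.4133366 ]), 'force': array([ 0.21541928, -0.10427523,  0.28205571]), 'wrist_torque': array([ 0.05956826, -0.00595691, -0.01738259]), 'grip_width': 1.0011227071082909} 18.700000000000003
scene {'intrinsics': array([[517.02700318,   0.        , 317.88562355],
       [  0.        , 517.02700318, 190.89803589],
       [  0.        ,   0.        ,   1.        ]]), 'world_from_camera': array([[ 7.33380408e-01, -5.33404366e-01,  4.21465254e-01,
         1.18632389e+03],
       [ 6.79641039e-01,  5.61116007e-01, -4.72479507e-01,
        -7.26828366e+02],
       [ 1.55317316e-02,  6.32952297e-01,  7.74034983e-01,
         1.34920445e+03],
       [ 0.00000000e+00,  0.00000000e+00,  0.00000000e+00,
         1.00000000e+00]])}
top {'intrinsics': array([[389.38475548,   0.        , 321.86774618],
       [  0.        , 389.38475548, 195.42447044],
       [  0.        ,   0.        ,   1.        ]]), 'world_from_camera': array([[-1.04331365e-02,  9.93511273e-01, -1.13254136e-01,
         4.15301693e+02],
       [-9.99945299e-01, -1.04499001e-02,  4.45654700e-04,
         1.12968079e+01],
       [-7.40731440e-04,  1.13252591e-01,  9.93565953e-01,
         1.44696463e+03],
       [ 0.00000000e+00,  0.00000000e+00,  0.00000000e+00,
         1.00000000e+00]])}
```

View pics/scene0.png

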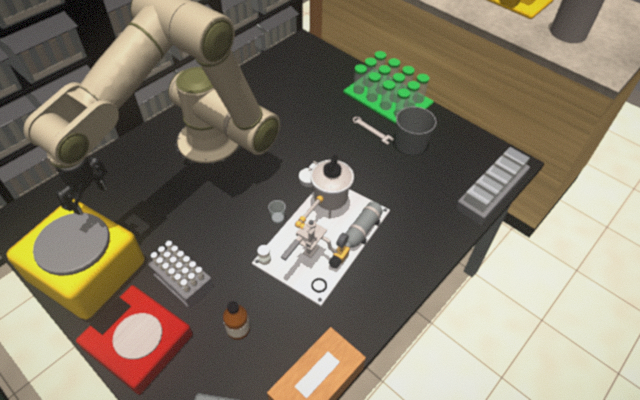

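View pics/top0.png

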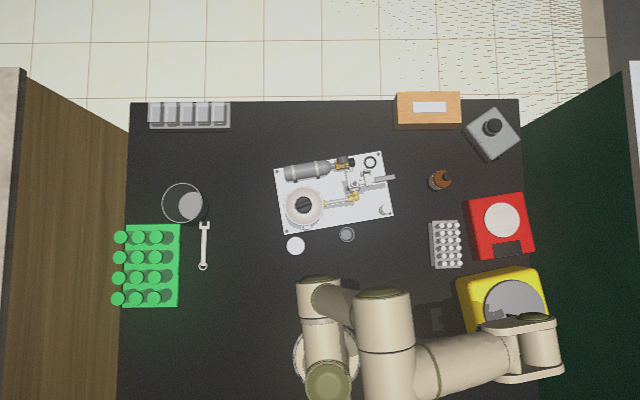

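```bash
python3 - <<'E'
import cv2
p=cv2.imread("pics/top0.png")[120:290,230:460]
cv2.imwrite("pics/top0z.png",cv2.resize(p,None,fx=3.4,fy=3.4,interpolation=cv2.INTER_CUBIC))
E
```

```text
(no output)
```

View pics/top0z.png

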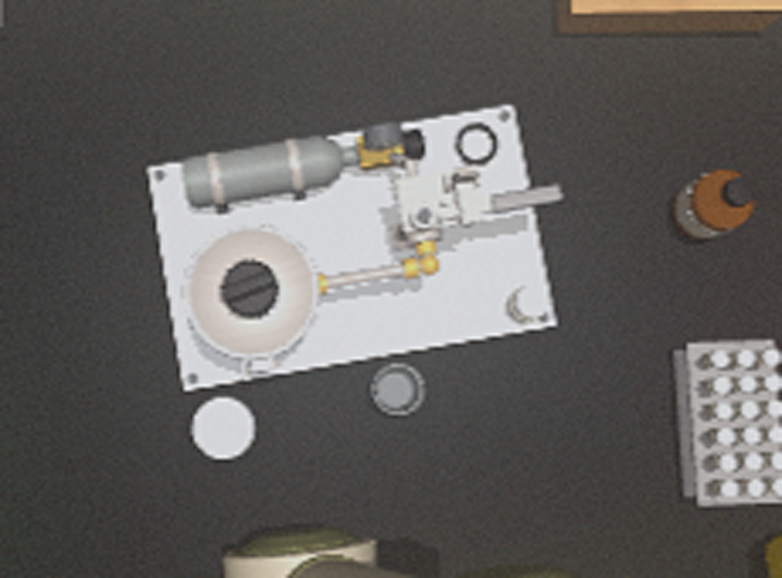

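```bash
cat > h.py <<'E'
import numpy as np, cv2
from scipy.spatial.transform import Rotation as R
def ray(c,u,v):
    K=np.array(c["intrinsics"]);T=np.array(c["world_from_camera"])
    d=np.array([(u-K[0,2])/K[0,0],-(v-K[1,2])/K[1,1],-1.0])
    return T[:3,3],T[:3,:3]@d
def onz(c,u,v,z):
    o,d=ray(c,u,v); return o+d*(z-o[2])/d[2]
def proj(c,P):
    K=np.array(c["intrinsics"]);T=np.array(c["world_from_camera"])
    q=T[:3,:3].T@(np.asarray(P,float)-T[:3,3]); return np.array([K[0,0]*q[0]/-q[2]+K[0,2], -K[1,1]*q[1]/-q[2]+K[1,2]])
def deproj(c,d,u,v):
    o,r=ray(c,u,v); return o+r*d[int(round(v)),int(round(u))]
def cal(n): return dict(np.load(n))
E
python3 - <<'E'
from h import *
c=cal("top0c.npz"); d=np.load("top0.npy")
cs=[(150,166),(513,105),(555,325),(187,390)]
W=np.array([onz(c,230+u/3.4,120+v/3.4,12) for u,v in cs])
print(W.round(1)); 
print([np.linalg.norm(W[i]-W[(i+1)%4]).round(1) for i in range(4)])
L=np.array([[125,205],[125,-205],[-125,-205],[-125,205]])
# rigid fit
m=W[:,:2].mean(0); a=W[:,:2]-m
th=np.arctan2((L[:,0]*a[:,1]-L[:,1]*a[:,0]).sum(),(L*a).sum()); print("origin",m,"yaw",th)
for u,v in [(250,288),(222,300),(275,272),(535,195),(465,185)]:
    print(u,v,deproj(c,d,230+u/3.4,120+v/3.4).round(1))
o=np.array([*m,0]);Rm=R.from_euler('z',th).as_matrix()
for n,P in dict(cap=(-45,110,190),catch=(30,-115,186),lever=(0,-170,150),stem=(0,-70,150)).items():
    q=Rm@np.array(P)+o; print(n,q.round(1),proj(c,q), (proj(c,q)-[230,120])*3.4)
E
```

```text
[[ 680.8  188.1   12. ]
 [ 745.  -212.8   12. ]
 [ 501.3 -251.7   12. ]
 [ 435.3  147.4   12. ]]
[np.float64(406.1), np.float64(246.8), np.float64(404.4), np.float64(248.9)]
origin [590.6050993  -32.26144346] yaw 0.16124369449848855
250 288 [525.7  68.8 225.4]
222 300 [518.   97.4 186.4]
275 272 [545.9  47.1 171.4]
535 195 [ 621.  -209.4  157. ]
465 185 [ 631.4 -140.4  159. ]
cap [528.5  69.1 190. ] [303.95594354 204.8270544 ] [251.45020803 288.41198497]
catch [ 638.7 -141.   186. ] [367.81990809 170.83737013] [468.5876875  172.84705843]
lever [ 617.9 -200.1  150. ] [384.26521517 178.62027787] [524.50173159 199.30894475]
stem [ 601.8 -101.4  150. ] [355.06231913 183.64485926] [425.21188506 216.39252148]
```

```bash
python3 - <<'E'
from h import *
from rig import *
s=sense(); q=s['ee_rot']; r=R.from_quat(np.r_[q[1:],q[0]]); print(r.as_matrix().round(3))
M=r.as_matrix(); print("yaw of tool z",np.arctan2(M[1,2],M[0,2]))
c=calibration("wrist"); T=c["world_from_camera"]; print(T.round(3)); print("cam in tool",(M.T@(T[:3,3]-s['eef_pos'])).round(1)); print((M.T@T[:3,:3]).round(3)); print(c["intrinsics"])
c=cal("top0c.npz"); 
a,b=[onz(c,230+u/3.4,120+v/3.4,225) for u,v in [(222,300),(275,272)]]
e=b-a;print(a,b,np.linalg.norm(e),np.arctan2(e[1],e[0])-.161)
E
```

```text
[[-0.     0.949  0.315]
 [ 0.001  0.315 -0.949]
 [-1.     0.    -0.001]]
yaw of tool z -1.250020025653442
[[ 3.16000e-01  9.14000e-01  2.55000e-01  2.29702e+02]
 [-9.49000e-01  3.05000e-01  8.30000e-02 -4.77955e+02]
 [-2.00000e-03 -2.68000e-01  9.63000e-01  3.73410e+02]
 [ 0.00000e+00  0.00000e+00  0.00000e+00  1.00000e+00]]
cam in tool [-142.6   67.3    1.1]
[[ 0.001  0.268 -0.963]
 [ 0.     0.963  0.268]
 [ 1.    -0.001  0.001]]
[[327.81435085   0.         317.90248313]
 [  0.         327.81435085 203.90617098]
 [  0.           0.           1.        ]]
[514.89705914  94.79129624 225.        ] [540.42936469  45.55020405 225.        ] 55.466961216059445 -1.2534456980376396
```

```bash
python3 - <<'E'
import cv2
p=cv2.imread("pics/top0.png")[185:225,280:330]
cv2.imwrite("pics/cap0.png",cv2.resize(p,None,fx=14,fy=14,interpolation=cv2.INTER_CUBIC))
E
```

```text
(no output)
```

View pics/cap0.png

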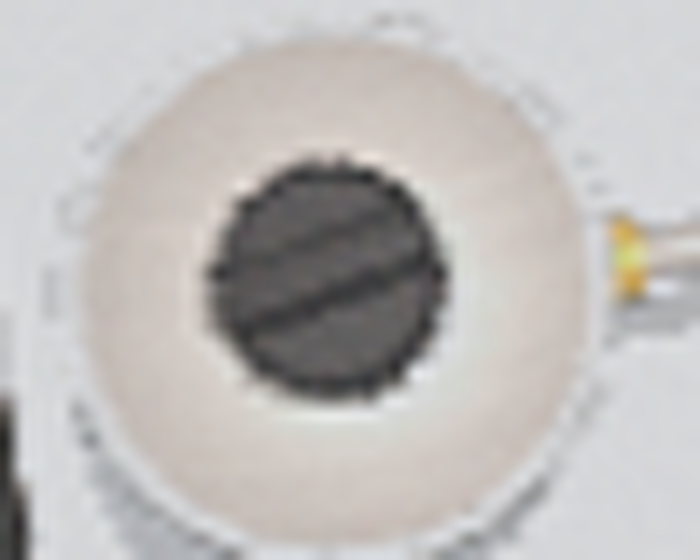

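```bash
python3 -m jog '[{"linear":[-0.15,0.02,-0.02],"rotation":[-0.1,0,0],"grip":45},{"linear":[-0.27,0.1,-0.08],"rotation":[-0.25,0,0],"grip":45},{"linear":[-0.34,0.2,-0.16],"rotation":[-0.4,0,0],"grip":45},{"linear":[-0.36,0.3,-0.24],"rotation":[-0.55,0,0],"grip":45},{"linear":[-0.36,0.4,-0.32],"rotation":[-0.7,0,0],"grip":45},{"linear":[-0.36,0.5,-0.4],"rotation":[-0.85,0,0],"grip":45},{"linear":[-0.36,0.6,-0.48],"rotation":[-1,0,0],"grip":45},{"linear":[-0.36,0.7,-0.56],"rotation":[-1,0,0],"grip":45},{"linear":[-0.36,0.8,-0.64],"rotation":[-1,0,0],"grip":45},{"linear":[-0.36,0.87,-0.7],"rotation":[-1,0,0],"grip":45},{"linear":[-0.36,0.87,-0.7],"rotation":[-1,0,0],"grip":45}]' 40; cat >> h.py <<'E'
def tool():
    from rig import sense
    s=sense(); q=s['ee_rot']; M=R.from_quat(np.r_[q[1:],q[0]]).as_matrix(); return s,M,np.arctan2(M[1,2],M[0,2])
def goto(P,yaw=None):
    s,M,y=tool(); print("t",round(s['time_s'],2),"pos",s['eef_pos'].round(1),"yaw",round(y,3),"q",s['joints'].round(2),"F",s['force'].round(1),"w",round(s['grip_width']*85.4,1))
    print("lin",(M.T@(np.array(P)-s['eef_pos'])/300).round(3), "rotx", None if yaw is None else round(-(yaw-y)/.5,3), "tilt",M[:,0].round(3))
E
python3 -c "
from h import *
goto([528.5,69,300],.34)"
```

```text
time_s: 1.02
eef_pos: [348.5, -213.0, 339.3]
ee_rot: [0.659, 0.258, 0.659, -0.257]
force: [-0.6, -0.2, -0.3]
grip_width: 0.524
t 1.02 pos [ 348.5 -213.   339.3] yaw -0.745 q [-0.84 -0.01  1.6   0.    1.56 -0.09] F [-0.6 -0.2 -0.3] w 44.7
lin [ 0.133  1.097 -0.196] rotx -2.17 tilt [ 0.001  0.002 -1.   ]
```

```bash
python3 -m jog '[{"linear":[0,0.1,-0.02],"rotation":[-0.2,0,0],"grip":45},{"linear":[0,0.2,-0.04],"rotation":[-0.4,0,0],"grip":45},{"linear":[0,0.3,-0.06],"rotation":[-0.6,0,0],"grip":45},{"linear":[0,0.4,-0.08],"rotation":[-0.8,0,0],"grip":45},{"linear":[0,0.5,-0.09],"rotation":[-1,0,0],"grip":45},{"linear":[0,0.6,-0.1],"rotation":[-1,0,0],"grip":45},{"linear":[0.05,0.7,-0.12],"rotation":[-1,0,0],"grip":45},{"linear":[0.1,0.8,-0.14],"rotation":[-1,0,0],"grip":45},{"linear":[0.13,0.8,-0.14],"rotation":[-1,0,0],"grip":45},{"linear":[0.13,0.8,-0.14],"rotation":[-1,0,0],"grip":45}]'
python3 -c "
from h import *
goto([528.5,69,300],.34)"
```

```text
time_s: 1.85
eef_pos: [480.0, -7.4, 298.4]
ee_rot: [0.7, 0.087, 0.703, -0.085]
force: [-1.3, -0.1, -0.2]
grip_width: 0.522
t 1.85 pos [480.   -7.4 298.4] yaw -0.243 q [-0.26  0.17  1.5   0.    1.47 -0.02] F [-1.3 -0.1 -0.2] w 44.6
lin [-0.005  0.286  0.096] rotx -1.166 tilt [-0.004  0.003 -1.   ]
```

```bash
python3 -m jog '[{"linear":[0,0.07,0.02],"rotation":[-0.2,0,0],"grip":45},{"linear":[0,0.14,0.04],"rotation":[-0.4,0,0],"grip":45},{"linear":[0,0.21,0.07],"rotation":[-0.6,0,0],"grip":45},{"linear":[0,0.286,0.096],"rotation":[-0.8,0,0],"grip":45},{"linear":[0,0.286,0.096],"rotation":[-1,0,0],"grip":45},{"linear":[0,0.286,0.096],"rotation":[-1,0,0],"grip":45},{"linear":[0,0.286,0.096],"rotation":[-1,0,0],"grip":45}]'
python3 - <<'E'
from h import *
from rig import *
goto([528.5,69,300],.34)
c=calibration("wrist"); p,d=capture("wrist"); cv2.imwrite("pics/w1.png",p[:,:,::-1]); np.save("w1.npy",d); np.savez("w1c.npz",**c)
E
```

```text
time_s: 2.43
eef_pos: [528.5, 67.7, 298.9]
ee_rot: [0.7, -0.088, 0.703, 0.09]
force: [-0.1, -0.2, 0.2]
grip_width: 0.527
t 2.43 pos [528.5  67.7 298.9] yaw 0.253 q [-0.09  0.29  1.35  0.    1.5  -0.35] F [-0.1 -0.2  0.2] w 45.0
lin [-0.004  0.004  0.001] rotx -0.174 tilt [-0.003  0.002 -1.   ]
```

View pics/w1.png

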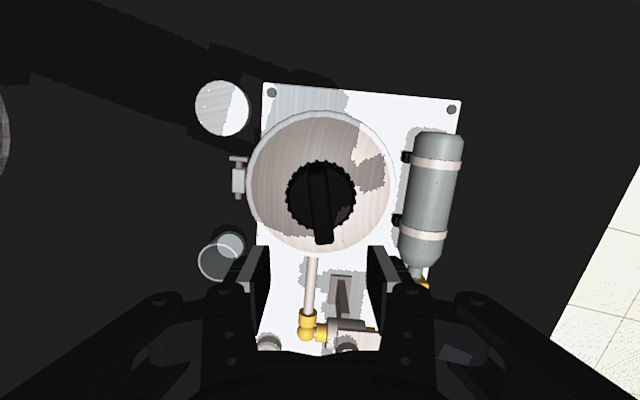

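```bash
python3 - <<'E'
from h import *
c=cal("w1c.npz"); d=np.load("w1.npy"); K=c["intrinsics"];T=c["world_from_camera"]
v,u=np.mgrid[150:255,275:370]; dd=d[v,u]
P=np.stack([(u-K[0,2])/K[0,0],-(v-K[1,2])/K[1,1],-np.ones(u.shape)],-1)*dd[...,None]
P=P@T[:3,:3].T+T[:3,3]
z=P[...,2]; print(np.histogram(z,bins=np.arange(160,240,4)))
m=z>z[(z<235)].max()-6; Q=P[m][:, :].astype(np.float32)
print(m.sum(),Q[:,2].mean(),Q.mean(0))
(cx,cy),(w,h),a=r=cv2.minAreaRect(np.ascontiguousarray(Q[:,:2])); print(r); b=cv2.boxPoints(r); print(b)
x=Q[:,:2]-Q[:,:2].mean(0); U,S,V=np.linalg.svd(x,full_matrices=False); print("yaw bar",np.arctan2(V[0,1],V[0,0]))
p=cv2.imread("pics/w1.png")[140:260,260:380]; cv2.imwrite("pics/w1z.png",cv2.resize(cv2.convertScaleAbs(p,alpha=2.5),None,fx=5,fy=5,interpolation=cv2.INTER_CUBIC))
E
```

```text
(array([ 732,  800, 3549,  328,    2,   43,   37,   64,  435, 1997,   19,
         16,   17,   17,   19,   16,  307, 1169,    0]), array([160, 164, 168, 172, 176, 180, 184, 188, 192, 196, 200, 204, 208,
       212, 216, 220, 224, 228, 232, 236]))
1531 234.40419 [527.9286   74.47269 234.4042 ]
((528.827392578125, 91.53384399414062), (29.030099868774414, 87.2821273803711), 20.804527282714844)
[[499.75827  127.17394 ]
 [530.7593    45.582813]
 [557.8965    55.893745]
 [526.8955   137.48488 ]]
yaw bar -1.2315254
```

View pics/w1z.png

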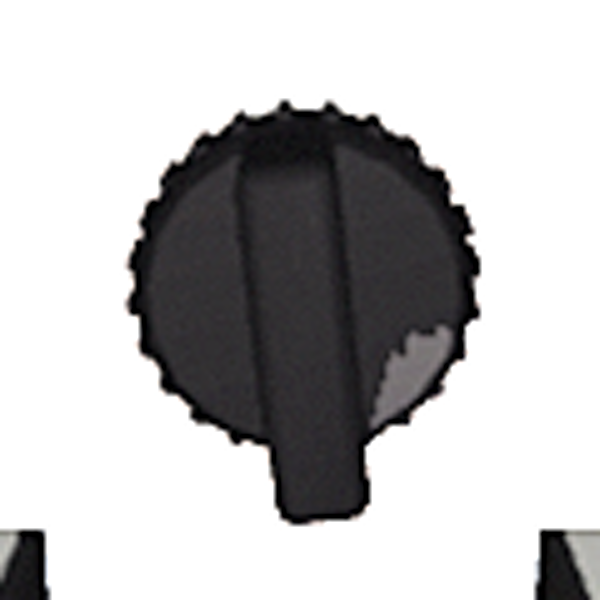

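```bash
python3 - <<'E'
from h import *
c=cal("w1c.npz"); d=np.load("w1.npy"); K=c["intrinsics"];T=c["world_from_camera"]
v,u=np.mgrid[150:250,275:370]; dd=d[v,u]
P=np.stack([(u-K[0,2])/K[0,0],-(v-K[1,2])/K[1,1],-np.ones(u.shape)],-1)*dd[...,None]
P=P@T[:3,:3].T+T[:3,3]
z=P[...,2]
def fit(m):
    Q=P[m].astype(np.float32); r=cv2.minAreaRect(np.ascontiguousarray(Q[:,:2])); 
    x=Q[:,:2]-Q[:,:2].mean(0); V=np.linalg.svd(x,full_matrices=False)[2]; print(m.sum(),Q.mean(0).round(1),np.median(Q[:,2]),Q[:,2].std(),r,"yaw",np.arctan2(V[0,1],V[0,0]))
rad=np.hypot(P[...,0]-528.5,P[...,1]-69)
fit((z>222)&(z<232)&(rad<38))
fit((z>192)&(z<200)&(rad<38))
fit((z>165)&(z<178)&(rad<80))
E
```

```text
1483 [527.8  73.4 228.6] 228.79094 1.0567601 ((528.150146484375, 72.11280822753906), (13.973712921142578, 51.452362060546875), 20.83182144165039) yaw -1.2061371
2432 [528.   74.  197.4] 197.81076 1.4985659 ((527.8478393554688, 72.65462493896484), (55.114227294921875, 54.247859954833984), 19.086902618408203) yaw 0.35106808
4524 [531.7  68.8 169.8] 170.01733 1.6892079 ((532.7616577148438, 62.18921661376953), (83.74372100830078, 89.091064453125), 14.266343116760254) yaw -2.0276847
```

```bash
python3 -c "
from h import *
goto([528,71,203],.364)"
```

```text
t 2.48 pos [528.5  67.7 298.9] yaw 0.252 q [-0.09  0.29  1.35  0.    1.5  -0.35] F [ 0.4  0.8 -0.3] w 45.3
lin [0.32  0.01  0.002] rotx -0.223 tilt [-0.003  0.002 -1.   ]
```

```bash
python3 -m jog '[{"linear":[0.07,0.01,0.002],"rotation":[-0.12,0,0],"grip":40},{"linear":[0.14,0.01,0.002],"rotation":[-0.223,0,0],"grip":40},{"linear":[0.2,0.01,0.002],"rotation":[-0.223,0,0],"grip":40},{"linear":[0.25,0.01,0.002],"rotation":[-0.223,0,0],"grip":40},{"linear":[0.29,0.01,0.002],"rotation":[-0.223,0,0],"grip":40},{"linear":[0.32,0.01,0.002],"rotation":[-0.223,0,0],"grip":40},{"linear":[0.32,0.01,0.002],"rotation":[-0.223,0,0],"grip":40},{"linear":[0.32,0.01,0.002],"rotation":[-0.223,0,0],"grip":40}]' 40
python3 -c "
from h import *
goto([528,71,203],.364)"
```

```text
time_s: 3.15
eef_pos: [528.0, 70.4, 203.4]
ee_rot: [0.695, -0.126, 0.696, 0.128]
force: [0.8, 0.6, 1.1]
grip_width: 0.473
t 3.15 pos [528.   70.4 203.4] yaw 0.362 q [-0.09  0.35  1.52  0.    1.28 -0.45] F [0.8 0.6 1.1] w 40.4
lin [0.001 0.002 0.001] rotx -0.004 tilt [-0.003  0.002 -1.   ]
```

```bash
python3 -m jog '[{"linear":[0,0,0],"rotation":[0,0,0],"grip":25},{"linear":[0,0,0],"rotation":[0,0,0],"grip":10},{"linear":[0,0,0],"rotation":[0,0,0],"grip":8},{"linear":[0,0,0],"rotation":[0,0,0],"grip":8},{"linear":[0,0,0],"rotation":[0,0,0],"grip":8},{"linear":[0,0,0],"rotation":[0,0,0],"grip":8},{"linear":[0,0,0],"rotation":[0,0,0],"grip":8}]' 40
python3 -c "
from h import *
goto([528,71,203],.364);print(tool()[0]['wrist_torque'])"
```

```text
time_s: 3.73
eef_pos: [529.3, 70.5, 204.6]
ee_rot: [0.696, -0.126, 0.695, 0.128]
force: [5.2, 0.7, 1.6]
grip_width: 0.155
t 3.73 pos [529.3  70.5 204.6] yaw 0.362 q [-0.09  0.35  1.51  0.    1.27 -0.45] F [5.2 0.7 1.6] w 13.2
lin [ 0.005  0.003 -0.003] rotx -0.004 tilt [ 0.001  0.002 -1.   ]
[ 0.18390127 -0.64306542  0.03791312]
```

```bash
python3 -m jog '[{"linear":[0,0,0],"rotation":[0.1,0,0],"grip":8},{"linear":[0,0,0],"rotation":[0.22,0,0],"grip":8},{"linear":[0,0,0],"rotation":[0.35,0,0],"grip":8},{"linear":[0.001,0,0],"rotation":[0.5,0,0],"grip":8},{"linear":[0.001,0,0],"rotation":[0.65,0,0],"grip":8},{"linear":[0.002,0,0],"rotation":[0.8,0,0],"grip":8},{"linear":[0.002,0,0],"rotation":[0.92,0,0],"grip":8},{"linear":[0.002,0,0],"rotation":[1,0,0],"grip":8},{"linear":[0.002,0,0],"rotation":[1,0,0],"grip":8}]'
python3 -c "
from h import *
goto([529,71,203],.364);print(tool()[0]['wrist_torque'])"
```

```text
time_s: 4.48
eef_pos: [528.6, 70.5, 204.0]
ee_rot: [0.705, 0.05, 0.706, -0.048]
force: [-4.1, 0.4, -1.4]
grip_width: 0.158
t 4.48 pos [528.6  70.5 204. ] yaw -0.14 q [-0.09  0.35  1.51  0.    1.27  0.05] F [-4.1  0.4 -1.4] w 13.5
lin [0.003 0.002 0.001] rotx -1.007 tilt [-0.001  0.002 -1.   ]
[-0.05742275  0.8819944  -0.06000988]
```

```bash
python3 -m jog '[{"linear":[0,0,0],"rotation":[0.1,0,0],"grip":8},{"linear":[0,0,0],"rotation":[0.22,0,0],"grip":8},{"linear":[0,0,0],"rotation":[0.35,0,0],"grip":8},{"linear":[0.001,0,0],"rotation":[0.5,0,0],"grip":8},{"linear":[0.001,0,0],"rotation":[0.65,0,0],"grip":8},{"linear":[0.002,0,0],"rotation":[0.8,0,0],"grip":8},{"linear":[0.002,0,0],"rotation":[0.92,0,0],"grip":8},{"linear":[0.002,0,0],"rotation":[1,0,0],"grip":8},{"linear":[0.002,0,0],"rotation":[1,0,0],"grip":8}]'
python3 -c "
from h import *
goto([529,71,203],.364);print(tool()[0]['wrist_torque'])"
python3 -m jog '[{"linear":[0,0,0],"rotation":[0.1,0,0],"grip":8},{"linear":[0,0,0],"rotation":[0.22,0,0],"grip":8},{"linear":[0,0,0],"rotation":[0.35,0,0],"grip":8},{"linear":[0.001,0,0],"rotation":[0.5,0,0],"grip":8},{"linear":[0.001,0,0],"rotation":[0.65,0,0],"grip":8},{"linear":[0.002,0,0],"rotation":[0.8,0,0],"grip":8},{"linear":[0.002,0,0],"rotation":[0.92,0,0],"grip":8},{"linear":[0.002,0,0],"rotation":[1,0,0],"grip":8},{"linear":[0.002,0,0],"rotation":[1,0,0],"grip":8}]'
python3 -c "
from h import *
goto([529,71,203],-1.41);print(tool()[0]['wrist_torque'])"
```

```text
time_s: 5.23
eef_pos: [527.8, 70.9, 203.4]
ee_rot: [0.67, 0.223, 0.672, -0.222]
force: [-4.9, 1.2, 0.3]
grip_width: 0.154
t 5.23 pos [527.8  70.9 203.4] yaw -0.64 q [-0.09  0.35  1.52  0.    1.27  0.55] F [-4.9  1.2  0.3] w 13.2
lin [0.001 0.002 0.003] rotx -2.009 tilt [-0.003  0.003 -1.   ]
[ 0.32861182  0.93574763 -0.07779204]
time_s: 5.98
eef_pos: [527.3, 71.7, 202.8]
ee_rot: [0.593, 0.382, 0.597, -0.381]
force: [-3.7, 3.6, -1.0]
grip_width: 0.152
t 5.98 pos [527.3  71.7 202.8] yaw -1.14 q [-0.09  0.35  1.52  0.    1.27  1.05] F [-3.7  3.6 -1. ] w 13.0
lin [-0.001  0.004  0.004] rotx 0.539 tilt [-0.004  0.005 -1.   ]
[ 0.74990554  0.63048069 -0.06380152]
```

```bash
python3 -m jog '[{"linear":[0,0,0],"rotation":[0.1,0,0],"grip":8},{"linear":[0,0,0],"rotation":[0.2,0,0],"grip":8},{"linear":[0,0,0],"rotation":[0.3,0,0],"grip":8},{"linear":[0.001,0,0],"rotation":[0.38,0,0],"grip":8},{"linear":[0.001,0,0],"rotation":[0.44,0,0],"grip":8},{"linear":[0.001,0,0],"rotation":[0.5,0,0],"grip":8},{"linear":[0.001,0,0],"rotation":[0.5,0,0],"grip":8}]'
python3 -c "
from h import *
goto([529,71,203],-1.41);print(tool()[0]['wrist_torque'])"
python3 -m jog '[{"linear":[0,0,0],"rotation":[0.04,0,0],"grip":8},{"linear":[0,0,0],"rotation":[0.08,0,0],"grip":8},{"linear":[0,0,0],"rotation":[0.12,0,0],"grip":8},{"linear":[0,0,0],"rotation":[0.12,0,0],"grip":8}]'
python3 -c "
from h import *
goto([529,71,203],-1.41);print(tool()[0]['wrist_torque'])"
```

```text
time_s: 6.57
eef_pos: [527.2, 72.1, 202.5]
ee_rot: [0.541, 0.453, 0.546, -0.452]
force: [-2.4, 2.9, -2.5]
grip_width: 0.155
t 6.57 pos [527.2  72.1 202.5] yaw -1.39 q [-0.09  0.35  1.52  0.01  1.27  1.3 ] F [-2.4  2.9 -2.5] w 13.2
lin [-0.002  0.005  0.005] rotx 0.041 tilt [-0.004  0.006 -1.   ]
[ 0.64147781  0.23728964 -0.04467508]
time_s: 6.9
eef_pos: [527.2, 72.3, 202.5]
ee_rot: [0.527, 0.469, 0.532, -0.468]
force: [-1.5, 2.2, -2.9]
grip_width: 0.157
t 6.9 pos [527.2  72.3 202.5] yaw -1.45 q [-0.09  0.35  1.52  0.01  1.27  1.36] F [-1.5  2.2 -2.9] w 13.4
lin [-0.002  0.005  0.005] rotx -0.079 tilt [-0.004  0.006 -1.   ]
[0.45522939 0.0232371  0.89549242]
```

```bash
python3 -m jog '[{"linear":[0,0,0],"rotation":[0.04,0,0],"grip":8},{"linear":[0,0,0],"rotation":[0.08,0,0],"grip":8},{"linear":[0,0,0],"rotation":[0.08,0,0],"grip":8},{"linear":[0,0,0],"rotation":[0.08,0,0],"grip":8}]'
python3 -c "
from h import *
goto([529,71,203],-1.41);print(tool()[0]['wrist_torque'])"
python3 -m jog '[{"linear":[0,0,0],"rotation":[-0.08,0,0],"grip":8},{"linear":[0,0,0],"rotation":[-0.12,0,0],"grip":20},{"linear":[0,0,0],"rotation":[-0.12,0,0],"grip":40},{"linear":[0,0,0],"rotation":[-0.12,0,0],"grip":40},{"linear":[0,0,0],"rotation":[-0.12,0,0],"grip":40},{"linear":[-0.07,0,0],"rotation":[-0.12,0,0],"grip":40},{"linear":[-0.17,0,0],"rotation":[-0.12,0,0],"grip":40},{"linear":[-0.28,0,0],"rotation":[-0.12,0,0],"grip":40},{"linear":[-0.36,0,0],"rotation":[-0.12,0,0],"grip":40},{"linear":[-0.36,0,0],"rotation":[-0.12,0,0],"grip":40}]'
python3 - <<'E'
from h import *
from rig import *
goto([638.7,-141,300],.161)
c=calibration("wrist"); p,d=capture("wrist"); cv2.imwrite("pics/w2.png",p[:,:,::-1]); np.save("w2.npy",d); np.savez("w2c.npz",**c)
E
```

```text
time_s: 7.23
eef_pos: [527.2, 72.3, 202.5]
ee_rot: [0.518, 0.479, 0.522, -0.479]
force: [-1.4, 2.6, -2.2]
grip_width: 0.153
t 7.23 pos [527.2  72.3 202.5] yaw -1.489 q [-0.09  0.35  1.52  0.01  1.27  1.4 ] F [-1.4  2.6 -2.2] w 13.1
lin [-0.002  0.006  0.005] rotx -0.157 tilt [-0.004  0.005 -1.   ]
[0.43127766 0.03888306 1.38270664]
time_s: 8.07
eef_pos: [529.0, 71.5, 315.8]
ee_rot: [0.534, 0.466, 0.534, -0.461]
force: [0.3, -0.1, 0.6]
grip_width: 0.469
t 8.07 pos [529.   71.5 315.8] yaw -1.43 q [-0.09  0.28  1.32  0.    1.53  1.34] F [ 0.3 -0.1  0.6] w 40.0
lin [0.051 0.262 0.753] rotx -3.182 tilt [ 0.005  0.004 -1.   ]
```

View pics/w2.png

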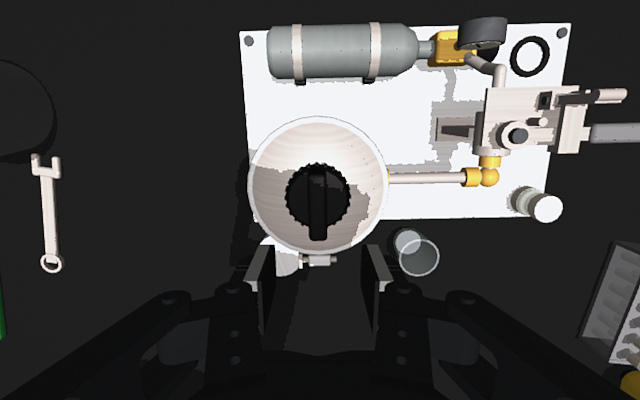

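```bash
cat >> h.py <<'E'
def cloud(n,v0,v1,u0,u1):
    c=cal(n+"c.npz"); d=np.load(n+".npy"); K=c["intrinsics"];T=c["world_from_camera"]
    v,u=np.mgrid[v0:v1,u0:u1]; dd=d[v,u]
    P=np.stack([(u-K[0,2])/K[0,0],-(v-K[1,2])/K[1,1],-np.ones(u.shape)],-1)*dd[...,None]
    return P@T[:3,:3].T+T[:3,3]
E
python3 - <<'E'
from h import *
P=cloud("w2",150,255,275,370);z=P[...,2]
rad=np.hypot(P[...,0]-528.5,P[...,1]-71)
m=(z>217)&(z<234)&(rad<38);Q=P[m].astype(np.float32);r=cv2.minAreaRect(np.ascontiguousarray(Q[:,:2]));print(r,np.median(Q[:,2]))
x=Q[:,:2]-Q[:,:2].mean(0); V=np.linalg.svd(x,full_matrices=False)[2]; print(np.arctan2(V[0,1],V[0,0]))
c=cal("w2c.npz")
a=onz(c,240,31,12);b=onz(c,571,23,12);f=onz(c,247,218,12);print(a,b,f,np.linalg.norm(b-a),"yaw",np.arctan2((a-b)[1],(a-b)[0])-np.pi/2)
P=cloud("w2",80,160,470,640).reshape(-1,3); z=P[:,2]
print(np.histogram(z,bins=np.arange(100,200,5)))
o=np.array([590.6,-32.3,0]);Rm=R.from_euler('z',.161).as_matrix()
for n,L in dict(catch=(30,-115,186),cattop=(30,-115,194),lever=(0,-170,157),stem=(0,-70,157)).items(): print(n,proj(c,Rm@np.array(L)+o).round(1))
p=cv2.imread("pics/w2.png")[70:230,460:640]; cv2.imwrite("pics/w2z.png",cv2.resize(p,None,fx=4.2,fy=3.6,interpolation=cv2.INTER_CUBIC))
E
```

```text
((529.1309204101562, 71.81599426269531), (52.02375411987305, 13.965855598449707), 9.2671537399292) 226.61444
-2.974436
[680.03796791 190.64028879  12.        ] [ 745.58037736 -210.2189151    12.        ] [439.2584187  161.59168691  12.        ] 406.1821128284495 yaw 0.16207071147953545
(array([   9,   15,   82,  211,  204,  112,  786, 2387,   95,  295, 1135,
       1393, 1323,   44,   53,   54,   44,   57,  181]), array([100, 105, 110, 115, 120, 125, 130, 135, 140, 145, 150, 155, 160,
       165, 170, 175, 180, 185, 190, 195]))
catch [603.2  98.8]
cattop [611.9  98.3]
lever [631.  134.1]
stem [519.  136.3]
```

View pics/w2z.png

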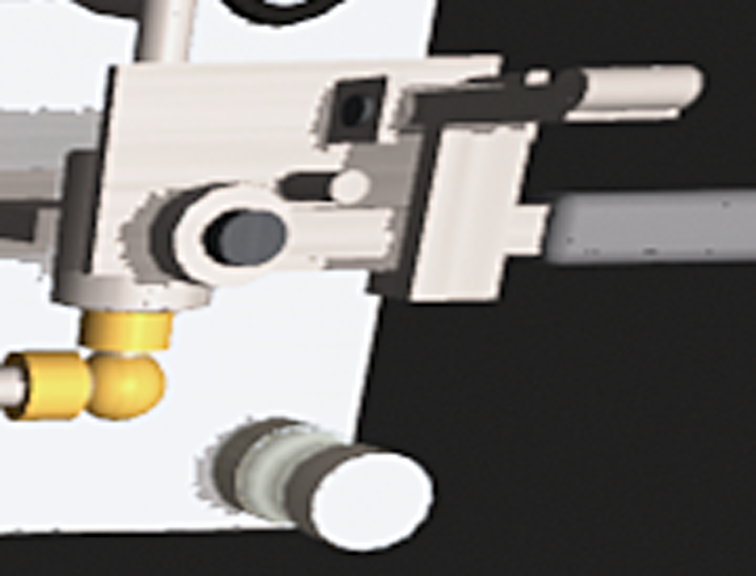

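```bash
cat >> h.py <<'E'
O=np.array([590.2,-30,0]); YU=.1617; RU=R.from_euler('z',YU).as_matrix()
def U(x,y,z): return RU@np.array([x,y,z])+O
def L(P): return RU.T@(np.asarray(P)-O)
E
python3 -c "
from h import *
goto(U(0,-115,265),YU-1.5708)"
```

```text
t 8.12 pos [528.4  71.5 312.9] yaw -1.43 q [-0.09  0.29  1.32  0.    1.53  1.34] F [ 0.4  0.5 -1.4] w 39.6
lin [0.156 0.164 0.748] rotx -0.041 tilt [ 0.001  0.005 -1.   ]
```

```bash
python3 -m jog '[{"linear":[0,0.02,0.07],"rotation":[0,0,0],"grip":20},{"linear":[0,0.04,0.17],"rotation":[-0.02,0,0],"grip":0},{"linear":[0,0.06,0.28],"rotation":[-0.04,0,0],"grip":0},{"linear":[0,0.08,0.39],"rotation":[-0.04,0,0],"grip":0},{"linear":[0,0.1,0.5],"rotation":[-0.04,0,0],"grip":0},{"linear":[0.05,0.13,0.6],"rotation":[-0.04,0,0],"grip":0},{"linear":[0.1,0.15,0.69],"rotation":[-0.04,0,0],"grip":0},{"linear":[0.156,0.164,0.748],"rotation":[-0.04,0,0],"grip":0},{"linear":[0.156,0.164,0.748],"rotation":[-0.04,0,0],"grip":0},{"linear":[0.156,0.164,0.748],"rotation":[-0.04,0,0],"grip":0}]'
python3 - <<'E'
from h import *
from rig import *
goto(U(0,-115,173),YU-1.5708)
c=calibration("wrist"); p,d=capture("wrist"); cv2.imwrite("pics/w3.png",p[:,:,::-1]); np.save("w3.npy",d); np.savez("w3c.npz",**c)
for l in [(30,-115,194),(26,-105,194),(26,-125,194),(0,-170,157),(30,-115,146)]: print(l,proj(c,U(*l)).round(0))
E
```

```text
time_s: 8.95
eef_pos: [608.2, -143.8, 263.2]
ee_rot: [0.536, 0.46, 0.54, -0.457]
force: [-0.2, 1.4, 0.0]
grip_width: -0.0
t 8.95 pos [ 608.2 -143.8  263.2] yaw -1.411 q [-0.42  0.53  1.1   0.01  1.52  0.99] F [-0.2  1.4  0. ] w -0.0
lin [0.301 0.002 0.001] rotx -0.005 tilt [-0.002  0.006 -1.   ]
(30, -115, 194) [317. 171.]
(26, -105, 194) [302. 177.]
(26, -125, 194) [332. 177.]
(0, -170, 157) [388. 201.]
(30, -115, 146) [317. 161.]
```

View pics/w3.png

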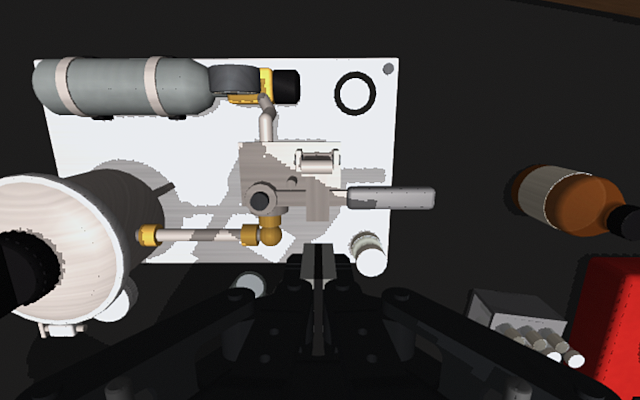

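```bash
python3 - <<'E'
from h import *
p=cv2.imread("pics/w3.png")[130:270,230:450]; cv2.imwrite("pics/w3z.png",cv2.resize(p,None,fx=3.6,fy=3.6,interpolation=cv2.INTER_CUBIC))
P=cloud("w3",140,235,285,350); 
for v in range(145,232,3):
    q=L_=None
    print(v,[tuple(((RU.T@(P[v-140,u-285]-O)).round(0)).astype(int)) for u in (300,310,318,326,336)])
E
```

```text
145 [(np.int64(41), np.int64(-101), np.int64(136)), (np.int64(41), np.int64(-109), np.int64(136)), (np.int64(41), np.int64(-115), np.int64(136)), (np.int64(41), np.int64(-122), np.int64(136)), (np.int64(41), np.int64(-130), np.int64(136))]
148 [(np.int64(39), np.int64(-101), np.int64(138)), (np.int64(39), np.int64(-109), np.int64(137)), (np.int64(39), np.int64(-115), np.int64(136)), (np.int64(39), np.int64(-122), np.int64(135)), (np.int64(39), np.int64(-130), np.int64(139))]
151 [(np.int64(38), np.int64(-102), np.int64(153)), (np.int64(36), np.int64(-109), np.int64(136)), (np.int64(37), np.int64(-115), np.int64(137)), (np.int64(37), np.int64(-122), np.int64(136)), (np.int64(39), np.int64(-129), np.int64(154))]
154 [(np.int64(36), np.int64(-102), np.int64(155)), (np.int64(36), np.int64(-109), np.int64(150)), (np.int64(36), np.int64(-116), np.int64(150)), (np.int64(36), np.int64(-122), np.int64(150)), (np.int64(36), np.int64(-129), np.int64(152))]
157 [(np.int64(34), np.int64(-102), np.int64(153)), (np.int64(35), np.int64(-110), np.int64(163)), (np.int64(35), np.int64(-116), np.int64(1
[... 5135 characters left out ...]
68), np.int64(-91), np.int64(12)), (np.int64(-68), np.int64(-104), np.int64(13)), (np.int64(-68), np.int64(-114), np.int64(12)), (np.int64(-68), np.int64(-124), np.int64(12)), (np.int64(-68), np.int64(-137), np.int64(12))]
226 [(np.int64(-73), np.int64(-91), np.int64(11)), (np.int64(-73), np.int64(-104), np.int64(11)), (np.int64(-72), np.int64(-114), np.int64(13)), (np.int64(-72), np.int64(-124), np.int64(12)), (np.int64(-72), np.int64(-137), np.int64(12))]
229 [(np.int64(-77), np.int64(-91), np.int64(11)), (np.int64(-77), np.int64(-104), np.int64(10)), (np.int64(-76), np.int64(-114), np.int64(12)), (np.int64(-76), np.int64(-124), np.int64(12)), (np.int64(-76), np.int64(-137), np.int64(13))]
```

View pics/w3z.png

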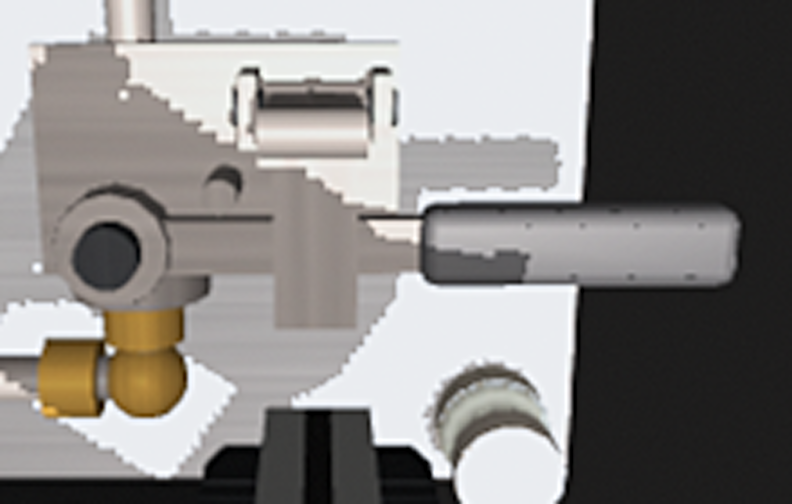

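```bash
python3 -m jog '[{"linear":[0.06,0,0],"rotation":[0,0,0],"grip":0},{"linear":[0.14,0,0],"rotation":[0,0,0],"grip":0},{"linear":[0.21,0,0],"rotation":[0,0,0],"grip":0},{"linear":[0.27,0,0],"rotation":[0,0,0],"grip":0},{"linear":[0.3,0,0],"rotation":[0,0,0],"grip":0},{"linear":[0.3,0,0],"rotation":[0,0,0],"grip":0},{"linear":[0.3,0,0],"rotation":[0,0,0],"grip":0}]'
python3 -c "
from h import *
goto(U(45,-115,174),YU-1.5708); print(L(tool()[0]['eef_pos']))"
```

```text
time_s: 9.58
eef_pos: [608.9, -142.0, 176.0]
ee_rot: [0.538, 0.46, 0.539, -0.456]
force: [-0.7, 0.1, 0.6]
grip_width: -0.001
t 9.58 pos [ 608.9 -142.   176. ] yaw -1.409 q [-0.42  0.58  1.25  0.01  1.32  0.99] F [-0.7  0.1  0.6] w -0.1
lin [0.007 0.149 0.005] rotx -0.001 tilt [ 0.002  0.005 -1.   ]
[   0.39224789 -113.59233002  175.99809781]
```

```bash
python3 -m jog '[{"linear":[0.003,0.02,0.003],"rotation":[0,0,0],"grip":0},{"linear":[0.006,0.04,0.005],"rotation":[0,0,0],"grip":0},{"linear":[0.006,0.055,0.005],"rotation":[0,0,0],"grip":0},{"linear":[0.006,0.07,0.005],"rotation":[0,0,0],"grip":0},{"linear":[0.006,0.085,0.005],"rotation":[0,0,0],"grip":0},{"linear":[0.006,0.1,0.005],"rotation":[0,0,0],"grip":0},{"linear":[0.006,0.1,0.005],"rotation":[0,0,0],"grip":0}]'
python3 -c "
from h import *
goto(U(52,-115,174),YU-1.5708); print(L(tool()[0]['eef_pos']))"
python3 -m jog '[{"linear":[0,0.015,0],"rotation":[0,0,0],"grip":0},{"linear":[0,0.03,0],"rotation":[0,0,0],"grip":0},{"linear":[0,0.045,0],"rotation":[0,0,0],"grip":0},{"linear":[0,0.06,0],"rotation":[0,0,0],"grip":0},{"linear":[0,0.06,0],"rotation":[0,0,0],"grip":0}]'
python3 -c "
from h import *
goto(U(55,-115,172),YU-1.5708); print(L(tool()[0]['eef_pos']))"
```

```text
time_s: 10.17
eef_pos: [639.4, -138.5, 174.0]
ee_rot: [0.538, 0.46, 0.539, -0.456]
force: [0.3, -0.5, 1.1]
grip_width: 0.004
t 10.17 pos [ 639.4 -138.5  174. ] yaw -1.409 q [-0.39  0.64  1.14  0.01  1.36  1.01] F [ 0.3 -0.5  1.1] w 0.3
lin [ 0.    0.07 -0.  ] rotx -0.0 tilt [ 0.002  0.005 -1.   ]
[  31.04375899 -115.04777489  173.96226846]
time_s: 10.58
eef_pos: [658.0, -135.4, 174.0]
ee_rot: [0.538, 0.46, 0.539, -0.456]
force: [-0.3, -0.1, -0.4]
grip_width: 0.001
t 10.58 pos [ 658.  -135.4  174. ] yaw -1.409 q [-0.38  0.69  1.07  0.01  1.38  1.03] F [-0.3 -0.1 -0.4] w 0.0
lin [0.007 0.017 0.   ] rotx 0.0 tilt [ 0.002  0.005 -1.   ]
[  49.91156227 -114.98462495  173.97087942]
```

```bash
python3 - <<'E'
from h import *
from rig import *
c=calibration("scene");p,d=capture("scene"); q=p[170:310,240:420,::-1]; cv2.imwrite("pics/s1z.png",cv2.resize(q,None,fx=4.2,fy=4.2,interpolation=cv2.INTER_CUBIC))
p,d=capture("wrist"); cv2.imwrite("pics/w4.png",cv2.resize(p[110:300,200:440,::-1],None,fx=3,fy=3,interpolation=cv2.INTER_CUBIC))
E
```

```text
(no output)
```

View pics/s1z.png

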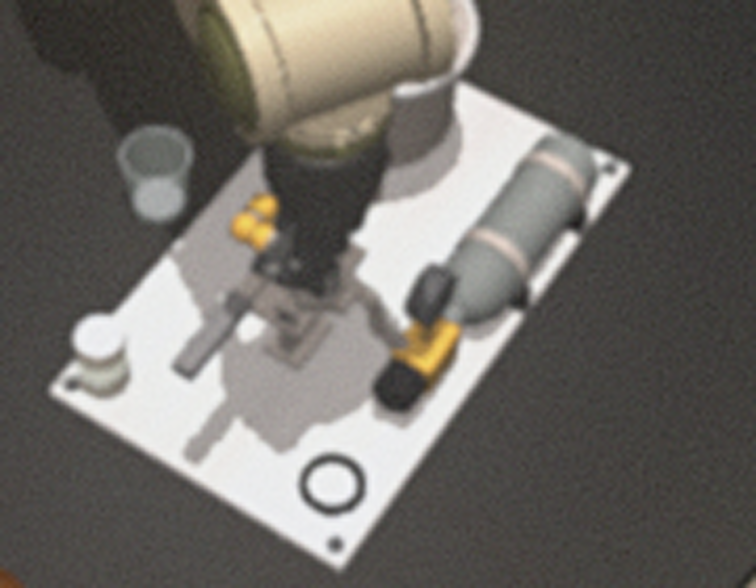

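View pics/w4.png

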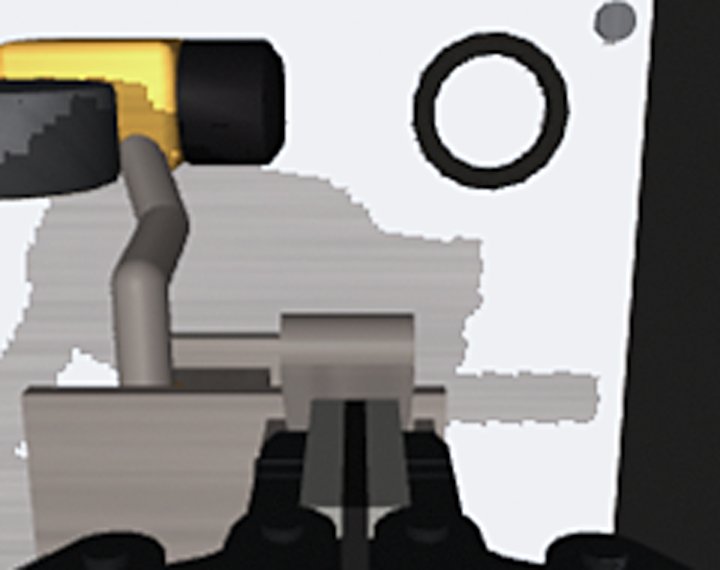

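```bash
python3 -m jog '[{"linear":[0.003,0.01,0],"rotation":[0,0,0],"grip":0},{"linear":[0.006,0.02,0],"rotation":[0,0,0],"grip":0},{"linear":[0.007,0.02,0],"rotation":[0,0,0],"grip":0}]'
python3 -m jog '[{"linear":[0.001,0.01,0],"rotation":[0,0,0],"grip":0},{"linear":[0.003,0.015,0],"rotation":[0,0,0],"grip":0},{"linear":[0.003,0.015,0],"rotation":[0,0,0],"grip":0}]'
python3 -c "
from h import *
goto(U(55,-115,172),YU-1.5708); print(L(tool()[0]['eef_pos']))"
```

```text
time_s: 10.93
eef_pos: [663.8, -134.5, 171.8]
ee_rot: [0.538, 0.46, 0.539, -0.456]
force: [0.4, -0.7, 1.4]
grip_width: -0.002
time_s: 11.18
eef_pos: [666.1, -134.3, 171.5]
ee_rot: [0.536, 0.458, 0.541, -0.458]
force: [-18.3, -0.5, 9.5]
grip_width: -0.002
t 11.18 pos [ 666.1 -134.3  171.5] yaw -1.409 q [-0.37  0.71  1.04  0.    1.4   1.04] F [-18.3  -0.5   9.5] w -0.2
lin [-0.002 -0.01  -0.001] rotx -0.0 tilt [-0.004  0.005 -1.   ]
[  58.09229339 -115.18852699  171.46591649]
```

```bash
python3 -m jog '[{"linear":[0,-0.012,0],"rotation":[0,0,0],"grip":0},{"linear":[-0.07,-0.016,0],"rotation":[0,0,0],"grip":0},{"linear":[-0.15,-0.016,0],"rotation":[0,0,0],"grip":0},{"linear":[-0.25,-0.02,0],"rotation":[0,0,0],"grip":10},{"linear":[-0.35,-0.04,0],"rotation":[0,0,0],"grip":40},{"linear":[-0.38,-0.1,0],"rotation":[-0.1,0,0],"grip":40},{"linear":[-0.38,-0.17,0.02],"rotation":[-0.3,0,0],"grip":40},{"linear":[-0.38,-0.22,0.06],"rotation":[-0.5,0,0],"grip":40},{"linear":[-0.38,-0.25,0.12],"rotation":[-0.7,0,0],"grip":40},{"linear":[-0.38,-0.25,0.2],"rotation":[-0.9,0,0],"grip":40},{"linear":[-0.38,-0.25,0.2],"rotation":[-1,0,0],"grip":40},{"linear":[-0.38,-0.25,0.2],"rotation":[-1,0,0],"grip":40}]'
python3 - <<'E'
from h import *
from rig import *
goto(U(0,-185,260),YU); print(L(tool()[0]['eef_pos']))
c=calibration("wrist"); p,d=capture("wrist"); cv2.imwrite("pics/w5.png",p[:,:,::-1]); np.save("w5.npy",d); np.savez("w5c.npz",**c)
E
```

```text
time_s: 12.18
eef_pos: [602.2, -207.1, 285.1]
ee_rot: [0.633, 0.311, 0.637, -0.31]
force: [-0.1, 0.1, -0.1]
grip_width: 0.472
t 12.18 pos [ 602.2 -207.1  285.1] yaw -0.909 q [-0.52  0.55  1.01  0.    1.59  0.39] F [-0.1  0.1 -0.1] w 40.4
lin [0.083 0.036 0.051] rotx -2.142 tilt [-0.004  0.005 -1.   ]
[ -16.7091402  -176.73939754  285.11074568]
```

View pics/w5.png

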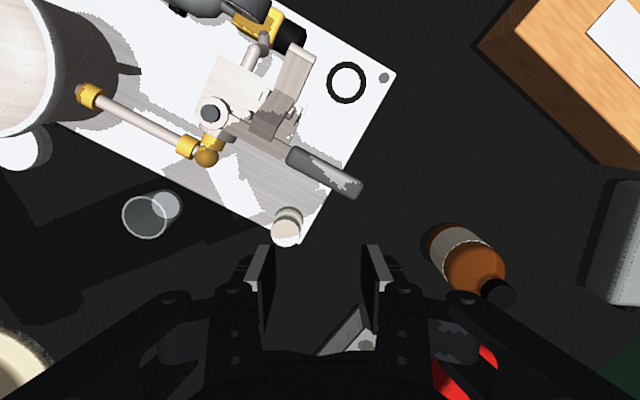

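```bash
python3 -m jog '[{"linear":[0.01,0.01,0.01],"rotation":[-0.2,0,0],"grip":45},{"linear":[0.02,0.015,0.02],"rotation":[-0.4,0,0],"grip":45},{"linear":[0.03,0.02,0.03],"rotation":[-0.6,0,0],"grip":45},{"linear":[0.04,0.03,0.04],"rotation":[-0.8,0,0],"grip":45},{"linear":[0.05,0.036,0.051],"rotation":[-1,0,0],"grip":45},{"linear":[0.05,0.036,0.051],"rotation":[-1,0,0],"grip":45}]'
python3 - <<'E'
from h import *
goto(U(0,-185,220),YU)
P=cloud("w3",170,230,340,445).reshape(-1,3); Q=(P-O)@RU; m=(Q[:,2]>150)&(Q[:,2]<165)&(Q[:,1]<-133)
r=cv2.minAreaRect(Q[m][:,:2].astype(np.float32)); print(r,np.median(Q[m][:,2]))
E
```

```text
time_s: 12.73
eef_pos: [620.5, -210.9, 269.4]
ee_rot: [0.69, 0.145, 0.695, -0.142]
force: [0.4, 0.3, -0.5]
grip_width: 0.53
t 12.73 pos [ 620.5 -210.9  269.4] yaw -0.408 q [-0.51  0.6   0.96  0.    1.58 -0.1 ] F [ 0.4  0.3 -0.5] w 45.3
lin [ 0.164 -0.006  0.002] rotx -1.14 tilt [-0.005  0.005 -1.   ]
((1.9780778884887695, -169.9207000732422), (17.643842697143555, 73.87594604492188), 0.3480953872203827) 156.38160453584615
```

Lever grip confirmed at unit (≈1–2, −170), top ≈156.5 mm. Finish the yaw and descend.

```bash
python3 -m jog '[{"linear":[0.02,-0.006,0.002],"rotation":[-0.2,0,0],"grip":45},{"linear":[0.04,-0.006,0.002],"rotation":[-0.4,0,0],"grip":45},{"linear":[0.06,-0.006,0.002],"rotation":[-0.6,0,0],"grip":45},{"linear":[0.1,-0.006,0.002],"rotation":[-0.8,0,0],"grip":45},{"linear":[0.12,-0.006,0.002],"rotation":[-1,0,0],"grip":45},{"linear":[0.12,-0.006,0.002],"rotation":[-1,0,0],"grip":45},{"linear":[0.12,-0.006,0.002],"rotation":[-1,0,0],"grip":45}]'
python3 - <<'E'
from h import *
goto(U(1,-185,135),YU)
E
```

```text
time_s: 13.32
eef_pos: [620.2, -212.1, 233.7]
ee_rot: [0.705, -0.029, 0.708, 0.033]
force: [-0.0, 0.5, 0.4]
grip_width: 0.526
t 13.32 pos [ 620.2 -212.1  233.7] yaw 0.086 q [-0.51  0.62  1.03  0.    1.5  -0.6 ] F [-0.   0.5  0.4] w 44.9
lin [ 0.329 -0.003  0.004] rotx -0.15 tilt [-0.005  0.006 -1.   ]
```

```bash
python3 -m jog '[{"linear":[0.06,-0.003,0.004],"rotation":[-0.15,0,0],"grip":45},{"linear":[0.13,-0.003,0.004],"rotation":[-0.15,0,0],"grip":45},{"linear":[0.2,-0.003,0.004],"rotation":[-0.15,0,0],"grip":45},{"linear":[0.26,-0.003,0.004],"rotation":[-0.15,0,0],"grip":45},{"linear":[0.3,-0.003,0.004],"rotation":[-0.15,0,0],"grip":45},{"linear":[0.325,-0.003,0.004],"rotation":[-0.15,0,0],"grip":45},{"linear":[0.325,-0.003,0.004],"rotation":[-0.15,0,0],"grip":45},{"linear":[0.325,-0.003,0.004],"rotation":[-0.15,0,0],"grip":30},{"linear":[0.325,-0.003,0.004],"rotation":[-0.15,0,0],"grip":15},{"linear":[0.325,-0.003,0.004],"rotation":[-0.15,0,0],"grip":12},{"linear":[0.325,-0.003,0.004],"rotation":[-0.15,0,0],"grip":12},{"linear":[0.325,-0.003,0.004],"rotation":[-0.15,0,0],"grip":12},{"linear":[0.325,-0.003,0.004],"rotation":[-0.15,0,0],"grip":12}]' 50
python3 - <<'E'
from h import *
goto(U(0,-185,135),YU); print(L(tool()[0]['eef_pos']),tool()[0]['wrist_torque'])
A=np.array([1.0,0])
# successive arc targets about the stem, clockwise
s,M,y=tool(); p=L(s['eef_pos']); r=np.hypot(p[0],p[1]+70); a0=np.arctan2(-p[0],-(p[1]+70)); print("r",r,"a0",a0)
for t in np.arange(0.05,.51,.05):
    a=a0+t; P=U(-r*np.sin(a),-70-r*np.cos(a),p[2]); print(round(t/.5,2),(M.T@(P-s['eef_pos'])/300).round(3))
E
```

```text
time_s: 14.4
eef_pos: [621.6, -212.6, 137.6]
ee_rot: [0.704, -0.055, 0.706, 0.059]
force: [1.0, 0.3, 6.4]
grip_width: 0.198
t 14.4 pos [ 621.6 -212.6  137.6] yaw 0.161 q [-0.51  0.68  1.17  0.    1.29 -0.67] F [1.  0.3 6.4] w 16.9
lin [ 0.009  0.001 -0.005] rotx -0.001 tilt [-0.002  0.004 -1.   ]
[   1.61598893 -185.29508653  137.61663916] [ 0.02905597 -0.11676304  0.0054425 ]
r 115.30641091987579 a0 -0.014015195012600633
0.1 [ 0.     0.    -0.019]
0.2 [ 0.     0.001 -0.038]
0.3 [ 0.     0.003 -0.057]
0.4 [ 0.     0.007 -0.076]
0.5 [ 0.     0.011 -0.095]
0.6 [ 0.     0.016 -0.114]
0.7 [ 0.     0.021 -0.132]
0.8 [ 0.     0.028 -0.15 ]
0.9 [ 0.     0.036 -0.168]
1.0 [ 0.001  0.044 -0.185]
```

```bash
python3 -m jog '[{"linear":[0,0,-0.01],"rotation":[0.05,0,0],"grip":12},{"linear":[0,0,-0.019],"rotation":[0.1,0,0],"grip":12},{"linear":[0,0.001,-0.038],"rotation":[0.2,0,0],"grip":12},{"linear":[0,0.003,-0.057],"rotation":[0.3,0,0],"grip":12},{"linear":[0,0.007,-0.076],"rotation":[0.4,0,0],"grip":12},{"linear":[0,0.011,-0.095],"rotation":[0.5,0,0],"grip":12},{"linear":[0,0.011,-0.095],"rotation":[0.5,0,0],"grip":12}]' 60
python3 - <<'E'
from h import *
s,M,y=tool();print(s['force'],s['wrist_torque'],y-YU,s['grip_width']*85.4)
p=L(s['eef_pos']); r=np.hypot(p[0],p[1]+70); a0=np.arctan2(-p[0],-(p[1]+70)); print("p",p,"r",r,"a0",a0)
E
```

```text
time_s: 14.98
eef_pos: [592.4, -213.7, 137.8]
ee_rot: [0.705, 0.034, 0.707, -0.031]
force: [3.3, 0.4, -1.4]
grip_width: 0.199
[ 3.26283171  0.44394449 -1.37240516] [ 0.19876316 -0.46961784  0.0855367 ] -0.2533875392982039 16.969655955205557
p [ -27.40775486 -181.69699151  137.84777146] r 115.01044708783984 a0 0.24062189879216395
```

```bash
python3 -m jog '[{"linear":[0,0,-0.01],"rotation":[0.05,0,0],"grip":12},{"linear":[0,0,-0.019],"rotation":[0.1,0,0],"grip":12},{"linear":[0,0.001,-0.038],"rotation":[0.2,0,0],"grip":12},{"linear":[0,0.003,-0.057],"rotation":[0.3,0,0],"grip":12},{"linear":[0,0.007,-0.076],"rotation":[0.4,0,0],"grip":12},{"linear":[0,0.011,-0.095],"rotation":[0.5,0,0],"grip":12},{"linear":[0,0.016,-0.114],"rotation":[0.6,0,0],"grip":12},{"linear":[0,0.021,-0.132],"rotation":[0.7,0,0],"grip":12},{"linear":[0,0.028,-0.15],"rotation":[0.8,0,0],"grip":12},{"linear":[0,0.036,-0.168],"rotation":[0.9,0,0],"grip":12},{"linear":[0,0.044,-0.185],"rotation":[1,0,0],"grip":12},{"linear":[0,0.044,-0.185],"rotation":[1,0,0],"grip":12}]' 60
cat > st.py <<'E'
from h import *
s,M,y=tool();print(s['time_s'],s['force'],s['wrist_torque'],y-YU,s['grip_width']*85.4)
p=L(s['eef_pos']); r=np.hypot(p[0],p[1]+70); a0=np.arctan2(-p[0],-(p[1]+70)); print("p",p,"r",r,"a0",a0,s['joints'])
for t in (.25,.3,.35,.4,.45,.5):
    a=a0+t; P=U(-115*np.sin(a),-70-115*np.cos(a),p[2]); print(round(t/.5,2),(M.T@(P-s['eef_pos'])/300).round(3))
E
python3 st.py
```

```text
time_s: 15.98
eef_pos: [538.2, -194.8, 137.9]
ee_rot: [0.675, 0.208, 0.677, -0.205]
force: [5.6, 2.6, -4.5]
grip_width: 0.197
15.9833 [ 5.64009567  2.57348925 -4.5155834 ] [ 0.43680631 -0.94141102  0.21629021] -0.7546141534752207 16.85385551058812
p [ -77.84282912 -154.23492408  137.91547953] r 114.69537253255389 a0 0.7459801442848314 [-0.55345474  0.50284428  1.47350153  0.00389168  1.16978814  0.03794013]
0.5 [ 0.     0.01  -0.095]
0.6 [ 0.001  0.015 -0.113]
0.7 [ 0.001  0.021 -0.132]
0.8 [ 0.001  0.028 -0.15 ]
0.9 [ 0.001  0.036 -0.167]
1.0 [ 0.001  0.044 -0.184]
```

```bash
python3 -m jog '[{"linear":[0,0,-0.01],"rotation":[0.05,0,0],"grip":12},{"linear":[0,0,-0.019],"rotation":[0.1,0,0],"grip":12},{"linear":[0,0.001,-0.038],"rotation":[0.2,0,0],"grip":12},{"linear":[0,0.003,-0.057],"rotation":[0.3,0,0],"grip":12},{"linear":[0,0.007,-0.076],"rotation":[0.4,0,0],"grip":12},{"linear":[0,0.011,-0.095],"rotation":[0.5,0,0],"grip":12},{"linear":[0,0.016,-0.114],"rotation":[0.6,0,0],"grip":12},{"linear":[0,0.021,-0.132],"rotation":[0.7,0,0],"grip":12},{"linear":[0,0.028,-0.15],"rotation":[0.8,0,0],"grip":12},{"linear":[0,0.036,-0.168],"rotation":[0.9,0,0],"grip":12},{"linear":[0,0.044,-0.185],"rotation":[1,0,0],"grip":12},{"linear":[0,0.044,-0.185],"rotation":[1,0,0],"grip":12}]' 60
python3 st.py
```

```text
time_s: 16.98
eef_pos: [499.8, -152.4, 138.0]
ee_rot: [0.603, 0.369, 0.605, -0.366]
force: [5.4, -0.7, -6.7]
grip_width: 0.194
16.9833 [ 5.3862862  -0.7321198  -6.66285583] [-0.05463279 -1.04000266  0.45788432] -1.2544839812691757 16.587207821594145
p [-108.90597771 -106.22128871  137.96841505] r 114.77148485664135 a0 1.2497128580509798 [-0.52227642  0.40176828  1.63071281  0.0042763   1.11282512  0.56861294]
0.5 [ 0.001  0.011 -0.095]
0.6 [ 0.001  0.016 -0.113]
0.7 [ 0.001  0.022 -0.132]
0.8 [ 0.001  0.029 -0.149]
0.9 [ 0.001  0.037 -0.167]
1.0 [ 0.001  0.045 -0.184]
```

```bash
python3 -m jog '[{"linear":[0,0,-0.01],"rotation":[0.05,0,0],"grip":12},{"linear":[0,0,-0.019],"rotation":[0.1,0,0],"grip":12},{"linear":[0,0.001,-0.038],"rotation":[0.2,0,0],"grip":12},{"linear":[0,0.003,-0.057],"rotation":[0.3,0,0],"grip":12},{"linear":[0,0.007,-0.076],"rotation":[0.4,0,0],"grip":12},{"linear":[0,0.011,-0.095],"rotation":[0.5,0,0],"grip":12},{"linear":[0,0.014,-0.105],"rotation":[0.55,0,0],"grip":12},{"linear":[0,0.016,-0.114],"rotation":[0.6,0,0],"grip":12},{"linear":[0,0.019,-0.124],"rotation":[0.65,0,0],"grip":12},{"linear":[0,0.019,-0.124],"rotation":[0.65,0,0],"grip":12}]' 60
python3 st.py
```

```text
time_s: 17.82
eef_pos: [487.8, -117.0, 137.9]
ee_rot: [0.536, 0.461, 0.538, -0.459]
force: [1.1, -3.3, -5.0]
grip_width: 0.195
17.8167 [ 1.11206703 -3.25660053 -4.98723612] [-0.52008957 -0.51364629  0.51358175] -1.5779501848566906 16.62407867623327
p [-115.02645268  -69.41566197  137.94585664] r 115.02793689827628 a0 1.5758763148559936 [-0.47090806  0.35987464  1.69298861  0.00328424  1.09200257  0.94382225]
0.5 [ 0.     0.012 -0.095]
0.6 [ 0.     0.017 -0.113]
0.7 [ 0.001  0.023 -0.131]
0.8 [ 0.001  0.03  -0.149]
0.9 [ 0.001  0.038 -0.167]
1.0 [ 0.001  0.047 -0.184]
```

```bash
python3 -m jog '[{"linear":[0,0,-0.005],"rotation":[0.02,0,0],"grip":12},{"linear":[0,0,-0.01],"rotation":[0.04,0,0],"grip":12},{"linear":[0,0,-0.015],"rotation":[0.05,0,0],"grip":12},{"linear":[0,0,-0.015],"rotation":[0.05,0,0],"grip":12},{"linear":[0,0,-0.015],"rotation":[0.05,0,0],"grip":12}]' 60
python3 st.py
```

```text
time_s: 18.23
eef_pos: [487.7, -115.7, 138.0]
ee_rot: [0.532, 0.465, 0.531, -0.467]
force: [3.4, -17.4, -8.2]
grip_width: 0.194
18.2333 [  3.35410279 -17.3754926   -8.2346287 ] [-2.754464   -0.54684731  1.02668672] -1.6006296690955735 16.533724173665995
p [-114.96172629  -68.11675329  138.02196824] r 114.97715046637458 a0 1.5871763720199752 [-0.46600285  0.35756483  1.69613072 -0.0024814   1.08729419  0.97408051]
0.5 [-0.     0.011 -0.095]
0.6 [-0.     0.016 -0.114]
0.7 [-0.     0.021 -0.132]
0.8 [-0.     0.028 -0.15 ]
0.9 [-0.     0.036 -0.167]
1.0 [-0.     0.044 -0.184]
```

```bash
python3 - <<'E'
from h import *
from rig import *
for n in ("scene","top"):
    p,d=capture(n); cv2.imwrite(f"pics/{n}9.png",p[:,:,::-1])
    q=p[150:310,230:420] if n=="scene" else p[120:290,230:460]
    cv2.imwrite(f"pics/{n}9z.png",cv2.resize(q[:,:,::-1],None,fx=3.4,fy=3.4,interpolation=cv2.INTER_CUBIC))
c=calibration("wrist");p,d=capture("wrist"); cv2.imwrite("pics/w9.png",p[:,:,::-1])
print(sense()['time_s'],sense()['force'])
E
```

```text
18.3833 [  2.95330746 -18.37131932  -7.98970391]
```

View pics/scene9.png

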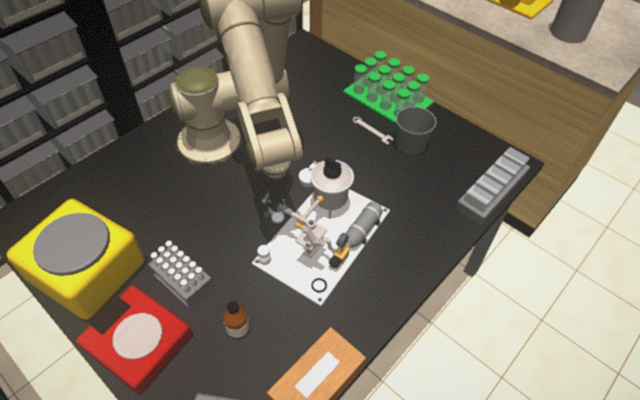

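View pics/top9z.png

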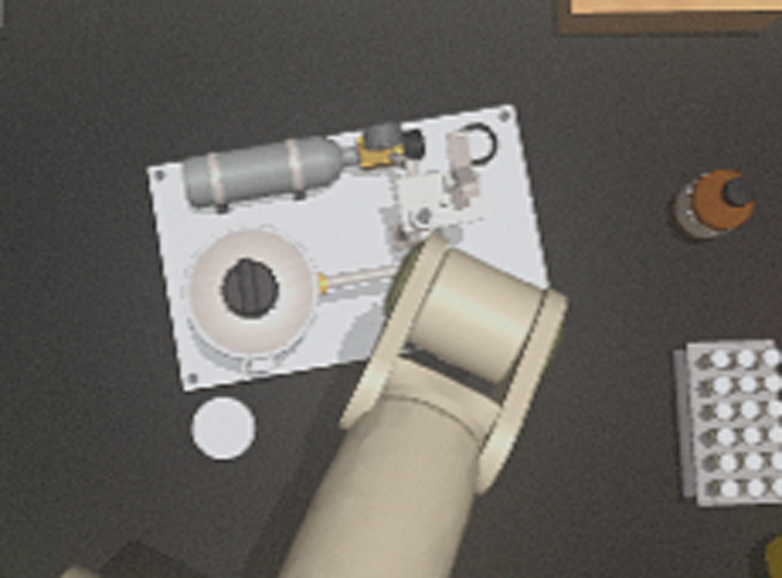

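View pics/w9.png

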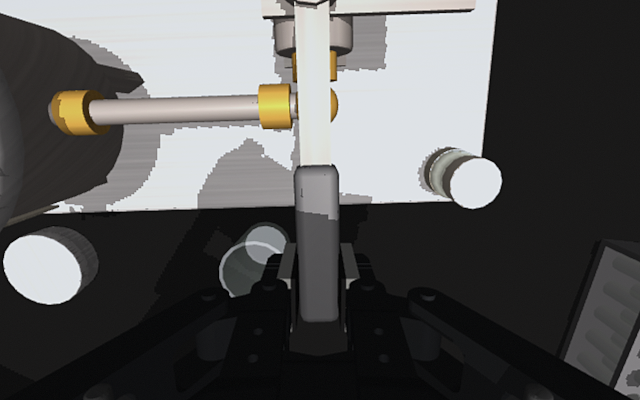

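```bash
python3 -c "
from rig import *
print(finish_job())"
```

```text
the job is handed in; nothing more can be done
None
```

The job was done in the order asked and handed in at about 18.4 s, with the gripper still holding the lever fully open. `finish_job()` gives no verdict, so the points below are my own checks.

- **Fill cap:** I turned it clockwise by about 1.77 rad in one grasp. The wrist moment then rose from about 0.05 to 1.4 N m against the stop. The wrist picture shows the grip bar at yaw 0.162, the same as the unit, so it is fully home.
- **Safety catch:** I pushed the tab back until the force jumped to about 18 N along the push, about 21 N in all, which I took as its back stop. The pictures show the hook clear of the lever, and the lever passed the 0.1 rad point where the catch would have blocked it.
- **Gas lever:** I pulled it round to about 1.58 rad. The side force then rose from about 3 N to 17–18 N against the open stop. It is held there at 60 N grip, with the grip reading steady at about 16.5 mm.
- **Other things on the bench:** the last pictures show the jar, beaker, tin, gasket, bottle, rack, pot and spanner standing where they were.

No check failed. Two readings disagreed slightly: the cameras differed by about 3 mm on the cap's position, and the angle at the lever's stop read 1.59–1.60 rad instead of 1.57. I put the first down to calibration error and the second to the arm giving slightly under load.

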